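# Feed a panel into a guarded punch with a push stick

## Robot

A 6-joint arm with a two-finger parallel gripper is mounted at the origin on the work surface. World frame = base frame: x ahead of the robot, y to its left, z up, the work surface at z = 0. Lengths are in m, angles in rad, forces in N, time in s.
With the tool pointing down it reaches from about 0.3 to 0.75 m from the base axis. Payload 8.5 kg.
Tool frame: the origin (TCP) lies between the finger pads; the fingertips stand 8 mm ahead of it and the grasp point (between the pads) lies 11 mm behind it; z points along the fingers, y is the direction in which the jaws open and shut (so a half turn about z gives the same grasp; the last joint's range is limited). The gripper opens to 88 mm and grips with 3 to 60 N. Pads are 18 mm wide; open, the fingers measure 123 mm over their backs; the gripper's body (75 mm by 187 mm) begins 45 mm behind the grasp point.
Start: joints at [0.997, 0.381, 1.297, -0, 1.464, -0.215], TCP at [0.193, 0.515, 0.247] pointing down, gripper open.
Joint ranges: [-3.11, 3.11], [-0.89, 2.33], [0.22, 2.48], [-1.42, 4.56], [0.17, 2.85], [-2.88, 2.88]. Speed limits (rad/s): [2.39, 2.39, 3.14, 3.14, 3.14, 3.14].

## Interface

Orientations are given as a unit quaternion [x, y, z, w].
In Python, from bench import bot, cams gives the robot as it stands.
- The arm moves only by the shell command python3 -m crank 'ROWS' [OPENING] [FORCE]. ROWS is JSON, a list that holds one entry, the list of rows, each a list of 6 numbers: the shift along the tool's x, y, z normalised to -1 to 1, where 1 is 0.06 m, then the turn, a rotation vector about the tool's x, y, z normalised to -1 to 1, where 1 is 6 degrees. A call has 1 to 12 rows; each row shifts and turns the commanded pose from where the row before left it, along the tool's axes as they then stand; what a row does not reach is not made up. A row lasts 1/8 s, in which the tool goes at most 62.5 mm and 10.7 degrees, less where a joint would pass 70% of its speed; a pose out of reach is approached as far as the arm can. A call with a number of a shift or a turn outside -1 to 1 is refused whole. A call with a gripper value outside its range is refused whole. OPENING is the closure, from 0 (fully open) to 1 (shut), set as the call begins (- or left out, the last holds). The fingers move at their own pace and stop on an object; FORCE is the grip in N (left out, the last holds). Time passes only in rows, so rows that do not move let the fingers close. It gives the time, the measured TCP pose, the force and the opening at its end, in the units of the state.
- bot.get_obs(): the state, without advancing time (a new reading comes with each control period).
- cams.read_camera(name): name is "side" or "top" or "wrist"; returns a dict with "pixels" (400x640x3 uint8, blue, green, red), "fx", "fy", "cx", "cy" (pixels), "rvec" (rotation vector, rad) and "tvec" (3), from world to camera coordinates, as OpenCV has them. Camera axes: x right, y down, z forward; pixel columns grow to the right and rows downward; lengths in m; the calibration is good to about 2 mm. A picture is of the moment at which its call begins. There is no depth.
- bot.finish_job(): hands the job in, once; it reports no verdict.
The state is a dict: "clock": time; "joints": joint angles; "dq": joint speeds; "joint_torque": joint torques, N m; "position": TCP position; "orientation": TCP orientation; "wrist_force": force on the tool from outside, world axes, zero at the start; "torque": the same for the moment, N m; "grip_width": finger opening in m.
Only numpy, scipy, OpenCV 4.12 (cv2) and the standard library are available. Lean on these libraries where they do the work, as an engineer would, in place of code of your own. Each camera call takes 0.05 s, during which the arm holds its last target.

## Task

Take the orange push stick from its blue tray and, keeping the hand off the panel, use it to feed the green panel through the low yellow-lipped opening of the bench punch, until the red register slide behind the guard is pushed back to its hard end stop; seat the panel there with a short firm press of some 10 to 20 N, never pushing it with more than 25 N. Draw the stick out, leaving the panel home against the register, and lay the stick flat back in its tray. Leave the other things on the table alone.

Things in the scene. Friction and masses are not known exactly. Their poses are not given: they have to be found in the camera images.
- punch: Fixed bench punch; bed top 30 mm above the table. Origin on the table under the middle of the mouth; +x is the feed direction. Bed 145 mm wide, x = -220 to +280 mm. Two guides, 16 mm high, 84 mm apart from x = -20 on; before that (12 mm high) they flare to about 128 mm apart at x = -100. A blue column and arm, up to 160 mm above the table, stand beyond x = 140.
- mouth (a point): Middle of the bed's top at the mouth of the guard (punch frame 0, 0, 30 mm); axes as the punch. From here to x = 204 mm a clear guard leaves 16 mm over the bed (guard and yellow lip end 28 mm over the bed, posts 30). At x = 90 a sprung hold-down roller, 6.5 mm over the bed at rest, is lifted by the panel: a bump of a few N, then about 3 N of drag.
- register (a joint): Travel of the red register slide (block 24 x 76 x 12 mm, meets the panel's front edge) along the feed, m: 0 = towards the mouth, 0.022 = at its hard end stop. Moves against about 4 N of friction, stays where left, starts part-way. The end stop is adjustable and was set by the last user: a home panel's rear edge is at punch x = 39 to 51 mm; find it by feel.
- panel: Green rigid panel with a copper patch, 100 (x) x 80 (y) x 8 mm, about 0.11 kg, lying on the bed before the mouth, its x roughly along the feed. Origin at the centre of its underside.
- panel_rear (a point): Middle of the panel's rear edge face (x = -50 mm, 4 mm above its underside).
- stick: Push stick, 0.13 kg: flat orange blade 20 wide, 8 mm high, from x = -50 to +190 mm, ending in a cross head 12 long, 50 wide, 10 mm high whose flat front pushes the panel; upright black handle 50 (x) x 18 (y) mm, from 7 to 73 mm above the underside, centred on the origin. Origin on the underside, below the handle. Starts lying in the tray, handle up.
- stick_grip (a point): Point in the handle to grip, 52 mm above the stick's underside (pinch the 18 mm width, along stick y, from above).
- stick_head (a point): Middle of the stick's flat front face, 5 mm above the underside, x = 190 mm.
- stick_mid (a point): Middle of the stick's length, on its underside, x = 70 mm.
- tray: Fixed blue open tray, inside 275 (x) x 70 (y) mm, floor 6 mm above the table, walls 6 mm thick and 18 mm high. Origin under its centre, on the table. The stick starts in it with its x along the tray's x, stick_mid near the tray's centre.
- multimeter: Bystander: yellow multimeter, 190 x 90 x 47 mm, origin under its centre.
- solder_reel: Bystander: solder reel, 54 mm diameter, 46 mm high, origin under its centre.
- screwdriver: Bystander: screwdriver, lying, origin on its underside.
- parts_bin: Bystander: grey parts bin, 100 x 140 x 50 mm, origin under its centre.
- spares: Bystander: stack of three spare panels, about 105 x 85 x 24 mm, origin under its centre.
- mug: Bystander: white mug, 80 mm diameter, 90 mm high, origin under its centre.
- junction_box: Bystander: grey junction box, 110 x 150 x 70 mm, origin under its centre.
There are look-alikes about, which are no part of the job. Of the things that look like the panel, the larger one is meant.

How it is judged:
By the outcome, as a careful person would: the job done as asked, in the order asked, and still so for the second after the job is handed in, with the robot touching nothing.
It also fails if it takes over 69 s, if anything falls off the work surface, if the arm or the gripper's body presses on something with over 40 N, if the wrist force passes 120 N, or if a joint passes its speed limit or range.

## Working session

There is one attempt and no reset: what is moved stays moved. The work goes in short steps, Python scripts to look and compute and a shell command to move; the robot and the scene stay as the last step left them, time stands still between calls to the robot, and variables do not carry over. Pictures are saved under pics/ and viewed, and the job is handed in when it is done.

```bash
ls; mkdir -p pics; python3 - <<'E'
from bench import bot,cams
import cv2,numpy as np
print(bot.get_obs())
for n in ["side","top","wrist"]:
    d=cams.read_camera(n); cv2.imwrite(f"pics/{n}0.png",d["pixels"])
    R=cv2.Rodrigues(np.array(d["rvec"]))[0]; print(n,d["fx"],d["cx"],d["cy"],(-R.T@np.array(d["tvec"]).ravel()))
E
```

```text
pics
{'clock': 0.0, 'joints': array([ 9.96671577e-01,  3.81188522e-01,  1.29826705e+00, -9.93052578e-07,
        1.46358714e+00, -2.15282451e-01]), 'dq': array([ 9.42045591e-04,  2.92954915e-03,  9.66618995e-05, -1.60879934e-03,
       -7.65852137e-04,  4.25477118e-04]), 'joint_torque': array([-1.82334497e-03, -4.37914503e+01, -2.24556363e+01,  7.13106757e-02,
        3.53591284e-02, -1.10385306e-04]), 'position': array([0.19299714, 0.51473621, 0.24613965]), 'orientation': array([ 1.78459945e-01,  9.83946910e-01, -6.69470903e-04, -2.78342694e-04]), 'wrist_force': array([-0.08356301,  1.37963743,  1.0670865 ]), 'torque': array([-0.00769343, -0.01043532, -0.02177696]), 'grip_width': 0.08795865038175679}
side 439.44619683433365 324.6071664372503 200.77855971630186 [-0.02663434 -0.51511636  0.88616081]
top 433.75910214093557 326.53156192347086 206.09237696094382 [0.36445413 0.15815524 1.47364155]
wrist 328.2150224970049 317.49769500282514 205.4495097870232 [0.12785094 0.54067192 0.38314679]
```

View pics/top0.png

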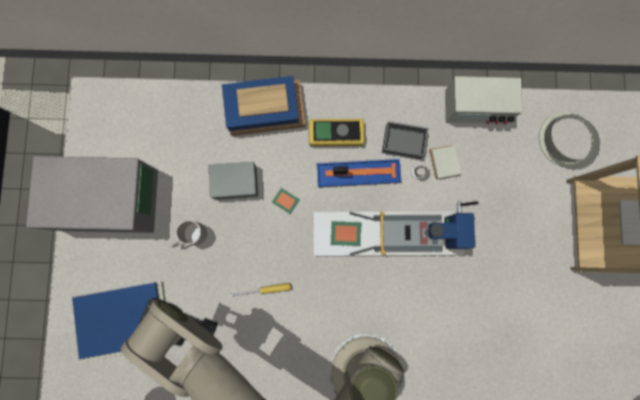

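View pics/side0.png

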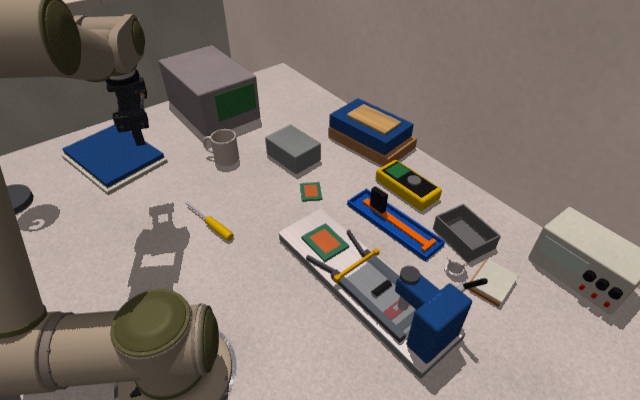

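View pics/wrist0.png

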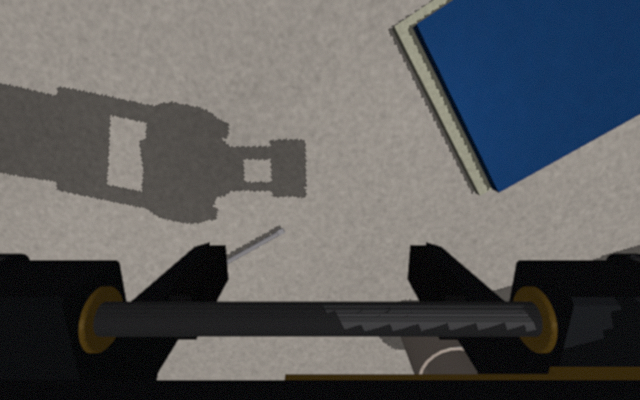

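The top view shows the punch with its mouth and yellow lip at (382,234), feeding to the right. The push stick lies in the blue tray (358,173), handle at (340,171), head at (396,172).

What could be taken for the panel:
- The green/orange piece on the bed at (346,234). It is larger and before the mouth, so this is the one I choose.
- The small piece on the table at (286,201).

What could be taken for the tray: the blue book (115,320) and the blue book stack (262,103). The one holding the stick is meant.

```bash
cat > h.py <<'E'
import cv2,numpy as np
from bench import bot,cams
def cam(n):
    d=cams.read_camera(n); d["R"]=cv2.Rodrigues(np.array(d["rvec"],float))[0]; d["t"]=np.array(d["tvec"],float).ravel(); d["C"]=-d["R"].T@d["t"]; return d
def ray(d,px,z):
    px=np.atleast_2d(np.array(px,float)); v=np.c_[(px[:,0]-d["cx"])/d["fx"],(px[:,1]-d["cy"])/d["fy"],np.ones(len(px))]@d["R"]
    return d["C"]+v*((z-d["C"][2])/v[:,2])[:,None]
def proj(d,P):
    p=np.atleast_2d(np.array(P,float))@d["R"].T+d["t"]; return np.c_[d["fx"]*p[:,0]/p[:,2]+d["cx"],d["fy"]*p[:,1]/p[:,2]+d["cy"]]
def mask(d,lo,hi,roi):
    h=cv2.cvtColor(d["pixels"],cv2.COLOR_BGR2HSV); m=cv2.inRange(h,np.array(lo),np.array(hi)); r=np.zeros_like(m); x0,y0,x1,y1=roi; r[y0:y1,x0:x1]=m[y0:y1,x0:x1]; return r
def rect(d,m,z):
    "min-area rect of the mask's points cast on plane z: centre, size, long axis deg"
    ys,xs=np.nonzero(m); P=ray(d,np.c_[xs,ys],z)[:,:2]
    (c,s,a)=cv2.minAreaRect((P*1000).astype(np.float32)); 
    if s[0]<s[1]: s=s[::-1]; a+=90
    return np.round(c,1),np.round(s,1),round(a%180,2),len(xs)
E
python3 - <<'E'
from h import *
d=cam("top"); s=cam("side")
for n,(d,rt,rp) in {"top":(d,(310,150,405,195),(325,215,368,252)),"side":(s,(335,180,450,265),(295,215,355,265))}.items():
    print(n,"tray",rect(d,mask(d,(105,150,60),(125,255,255),rt),.018))
    print("orange",rect(d,mask(d,(3,150,120),(17,255,255),rt),.014))
    print("copper",rect(d,mask(d,(3,100,80),(17,255,255),rp),.038))
    print("green",rect(d,mask(d,(45,60,30),(95,255,255),rp),.038))
    print("panel",rect(d,mask(d,(45,60,30),(95,255,255),rp)|mask(d,(3,100,80),(17,255,255),rp),.038))
    if n=="top":print("lip",rect(d,mask(d,(15,120,100),(28,255,255),(370,205,395,262)),.058))
    else: print("lip",rect(d,mask(d,(18,120,80),(30,255,255),(325,240,390,285)),.058))
    if n=="top":print("bed",rect(d,mask(d,(0,0,205),(179,40,255),(310,205,390,262)),.03))
for d,n,b in ((cam("top"),"top",(300,145,490,265)),(cam("side"),"side",(270,160,480,380))):
    x0,y0,x1,y1=b; im=cv2.resize(d["pixels"][y0:y1,x0:x1],None,fx=4 if n=="top" else 2.7,fy=4 if n=="top" else 2.7,interpolation=cv2.INTER_CUBIC); cv2.imwrite(f"pics/{n}1.png",im)
E
```

```text
top tray (array([658. ,  32.7]), array([273.5,  71.6]), 94.39, 850)
orange (array([668.8,  26.2]), array([229.9,  34.9]), 91.12, 197)
copper (array([450.1,  75.9]), array([69.8, 46.4]), 91.17, 304)
green (array([449.9,  76.1]), array([89.7, 72.6]), 90.62, 181)
panel (array([449.9,  76.1]), array([89.7, 72.6]), 90.62, 485)
lip (array([451.6, -40.9]), array([130.8,   9.6]), 3.26, 65)
bed (array([451. ,  73.5]), array([213.9, 139.8]), 91.33, 1442)
side tray (array([655.3,  28.3]), array([288.9,  92.4]), 94.89, 1633)
orange (array([582.3,  14.9]), array([238.7, 205.2]), 98.28, 440)
copper (array([450. ,  42.8]), array([137.8,  50.2]), 87.86, 398)
green (array([450.3,  74.1]), array([101.5,  80.5]), 89.43, 500)
panel (array([449.8,  49.2]), array([151.2,  80.5]), 89.17, 898)
lip (array([453.4, -43.9]), array([144.5,  18.9]), 1.67, 250)
```

View pics/top1.png

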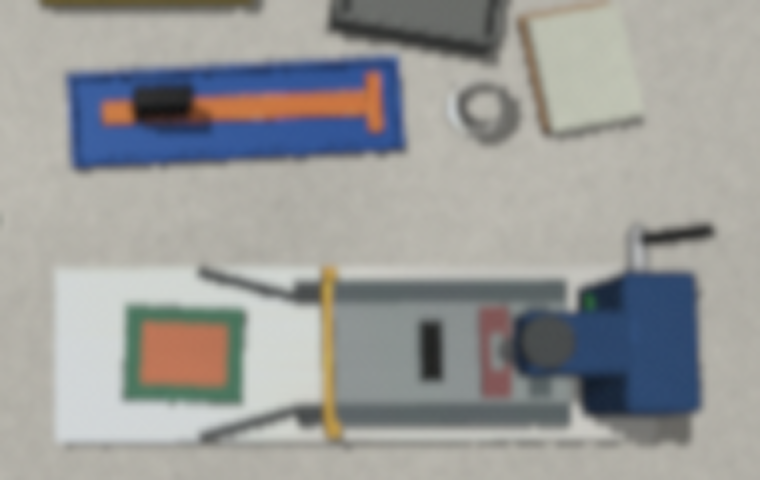

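View pics/side1.png

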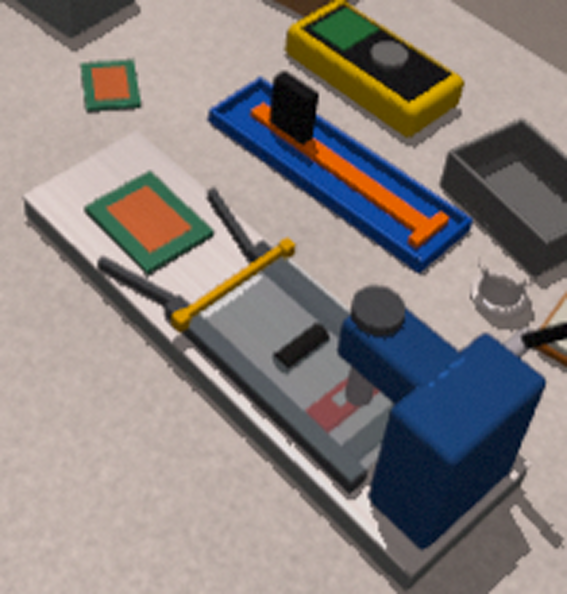

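The close crop confirms the larger panel on the bed, before the lip. The smaller look-alike is off the punch, at (110,85) in the side crop. Next I'll move the wrist over the stick for a closer look.

```bash
cat >> h.py <<'E'
from scipy.spatial.transform import Rotation as Ro
def where():
    o=bot.get_obs(); R=Ro.from_quat(o["orientation"]).as_matrix(); 
    return o,R,np.degrees(np.arctan2(R[1,0],R[0,0]))
def plan(p,yaw,n):
    "tool-frame steps from the present pose to TCP p, tool x at yaw deg, tool z down"
    o,R,_=where(); T=np.c_[[np.cos(np.radians(yaw)),np.sin(np.radians(yaw)),0],[np.sin(np.radians(yaw)),-np.cos(np.radians(yaw)),0],[0,0,-1]]
    rv=Ro.from_matrix(R.T@T).as_rotvec()/n; d=(np.array(p)-o["position"])/n
    for i in range(n):
        print(np.round(np.r_[R.T@d/.06,np.degrees(rv)/6],3).tolist()); R=R@Ro.from_rotvec(rv).as_matrix()
E
python3 - <<'E'
from h import *
d=cam("top"); print(ray(d,[(340.7,170)],.079), ray(d,[(325.5,173.5),(391,171),(393.5,163),(393.5,178)],.014))
plan((.655,.06,.25),93,12)
E
```

```text
[[0.65344798 0.09705106 0.079     ]] [[ 0.6535504   0.14602594  0.014     ]
 [ 0.66735933 -0.07849233  0.014     ]
 [ 0.69554819 -0.08705525  0.014     ]
 [ 0.64316415 -0.08711739  0.014     ]]
[-0.823, -0.366, -0.005, -0.0, 0.0, 0.923]
[-0.854, -0.285, -0.005, -0.0, 0.0, 0.923]
[-0.878, -0.202, -0.005, -0.0, 0.0, 0.923]
[-0.893, -0.116, -0.005, -0.0, 0.0, 0.923]
[-0.9, -0.029, -0.005, -0.0, 0.0, 0.923]
[-0.899, 0.058, -0.005, -0.0, 0.0, 0.923]
[-0.889, 0.144, -0.005, -0.0, 0.0, 0.923]
[-0.871, 0.229, -0.005, -0.0, 0.0, 0.923]
[-0.845, 0.312, -0.005, -0.0, 0.0, 0.923]
[-0.81, 0.392, -0.005, -0.0, 0.0, 0.923]
[-0.769, 0.469, -0.005, -0.0, 0.0, 0.923]
[-0.72, 0.541, -0.005, -0.0, 0.0, 0.923]
```

```bash
python3 -m crank '[[[-0.82,-0.37,0,0,0,0.92],[-0.85,-0.28,0,0,0,0.92],[-0.88,-0.2,0,0,0,0.92],[-0.89,-0.12,0,0,0,0.92],[-0.9,-0.03,0,0,0,0.92],[-0.9,0.06,0,0,0,0.92],[-0.89,0.14,0,0,0,0.92],[-0.87,0.23,0,0,0,0.92],[-0.84,0.31,0,0,0,0.92],[-0.81,0.39,0,0,0,0.92],[-0.77,0.47,0,0,0,0.92],[-0.72,0.54,0,0,0,0.92]]]' 0.4
python3 -m crank '[[[0,0,0,0,0,0],[0,0,0,0,0,0]]]'
python3 - <<'E'
from h import *
d=cam("wrist"); cv2.imwrite("pics/w1.png",d["pixels"]); print(d["C"],d["R"][2],where()[2])
E
```

```text
clock: 1.9
position: [0.6561, 0.0595, 0.2468]
orientation: [0.688, 0.725, 0.0, 0.0]
wrist_force: [-0.0, -0.4, 0.3]
grip_width: 0.0531
clock: 2.15
position: [0.6547, 0.0612, 0.2465]
orientation: [0.687, 0.727, -0.0, -0.0]
wrist_force: [-0.0, -0.0, 0.4]
grip_width: 0.053
[0.65106171 0.13217552 0.38345842] [ 0.01395916 -0.27180989 -0.96224972] 93.27823496259904
```

View pics/w1.png

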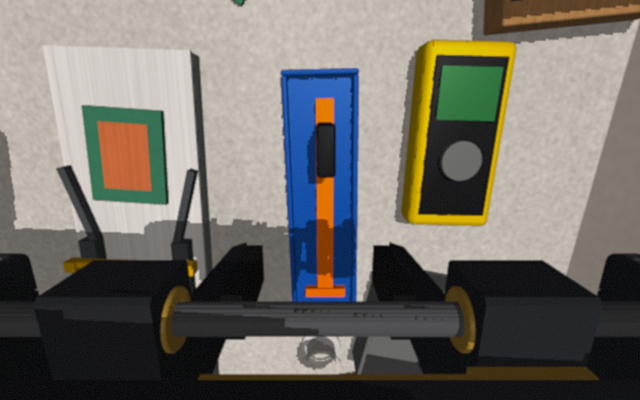

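The wrist view shows the tray at (320,180), with the stick in it: blade (325,200), handle (325,150), head (325,292). It also shows the whole panel (125,155), the bed edges, and the lip ends at (75,265) and (190,267).

```bash
python3 - <<'E'
from h import *
d=cam("wrist")
def line(P): # fit, returns angle of feed dir(-y) and mean
    v=cv2.fitLine((P[:,:2]*1000).astype(np.float32),cv2.DIST_HUBER,0,.01,.01).ravel(); 
    if v[1]>0: v[:2]*=-1
    return round(np.degrees(np.arctan2(v[1],v[0])),2),v[2:].round(1)
o=mask(d,(3,130,70),(17,255,255),(300,90,350,300))
L=[];Rr=[]
for y in list(range(102,120))+list(range(182,284)):
    xs=np.nonzero(o[y])[0]
    if len(xs)>8: L.append((xs[0]-.5,y));Rr.append((xs[-1]+.5,y))
a=ray(d,L,.014);b=ray(d,Rr,.014); print("blade L/R",line(a),line(b),"w",np.median(np.linalg.norm(a-b,axis=1)))
ys,xs=np.nonzero(o); print("orange rows",ys.min(),ys.max(), ray(d,[(325,ys.min()-.5)],.014))
hb=o.copy(); hb[:286]=0; ys,xs=np.nonzero(hb); print("head px",xs.min(),xs.max(),ys.min(),ys.max(), ray(d,[(xs.min()-.5,290),(xs.max()+.5,290),(325,ys.max()+.5)],.016))
t=mask(d,(105,130,40),(125,255,255),(270,60,370,300)); L=[];Rr=[]
for y in range(80,215):
    xs=np.nonzero(t[y])[0]; L.append((xs[0]-.5,y));Rr.append((xs[-1]+.5,y))
print("tray L/R",line(ray(d,L,.018)),line(ray(d,Rr,.018)))
ys,xs=np.nonzero(t); print("tray back",ray(d,[(320,ys.min()-.5)],.018))
p=mask(d,(45,60,20),(95,255,255),(70,95,175,215))|mask(d,(3,100,60),(17,255,255),(70,95,175,215))
print("panel",rect(d,p,.038))
E=[]
for c in cv2.approxPolyDP(cv2.convexHull(np.argwhere(p)[:,::-1].astype(np.float32)),6,True)[:,0]: print(c,ray(d,[c],.038).round(4))
g=cv2.cvtColor(d["pixels"],cv2.COLOR_BGR2GRAY).astype(float)
L=[];Rr=[]
for y in range(60,216,3):
    r=cv2.GaussianBlur(g[y:y+1],(5,1),0)[0]; dd=np.diff(r); 
    l=30+np.argmax(np.abs(dd[30:80])); q=175+np.argmin(dd[175:215]); L.append((l,y));Rr.append((q,y))
print("bed L/R",line(ray(d,L,.03)),line(ray(d,Rr,.03)),L[::10],Rr[::10])
lm=mask(d,(18,120,80),(30,255,255),(55,245,205,285)); ys,xs=np.nonzero(lm); print("lip",xs.min(),xs.max(),ys.min(),ys.max())
im=d["pixels"]; print(ray(d,[(45,46),(190,50)],.03))
hm=mask(d,(0,0,0),(179,255,45),(310,115,345,185)); cv2.imwrite("pics/crop1.png",cv2.resize(im[60:310,30:380],None,fx=2.2,fy=2.2,interpolation=cv2.INTER_CUBIC))
E
```

```text
blade L/R (np.float32(-86.29), array([656.8,   0.9], dtype=float32)) (np.float32(-86.06), array([674.1,  25.6], dtype=float32)) w 0.018899046287851676
orange rows 99 296 [[0.65765716 0.14762158 0.014     ]]
head px 306 344 286 296 [[ 0.64745197 -0.08230791  0.016     ]
 [ 0.69636436 -0.07953244  0.016     ]
 [ 0.67248427 -0.09011104  0.016     ]]
tray L/R (np.float32(-85.52), array([616.4,  92.8], dtype=float32)) (np.float32(-85.51), array([696.6,  90.2], dtype=float32))
tray back [[0.65056417 0.17668562 0.018     ]]
panel (array([452.5,  76.7]), array([97.8, 80.5]), 89.16, 6995)
[166. 203.] [[0.4905 0.0284 0.038 ]]
[ 94. 199.] [[0.4124 0.0285 0.038 ]]
[ 83. 106.] [[0.4139 0.1257 0.038 ]]
[162. 113.] [[0.493  0.1234 0.038 ]]
bed L/R (np.float32(-87.98), array([378.2, 101.8], dtype=float32)) (np.float32(-88.45), array([523.2,  96.7], dtype=float32)) [(np.int64(45), 60), (np.int64(50), 90), (np.int64(55), 120), (np.int64(61), 150), (np.int64(77), 180), (np.int64(75), 210)] [(np.int64(190), 60), (np.int64(192), 90), (np.int64(194), 120), (np.int64(196), 150), (np.int64(199), 180), (np.int64(178), 210)]
lip 63 196 258 276
[[0.37878257 0.1806081  0.03      ]
 [0.52131572 0.18499663 0.03      ]]
```

View pics/crop1.png

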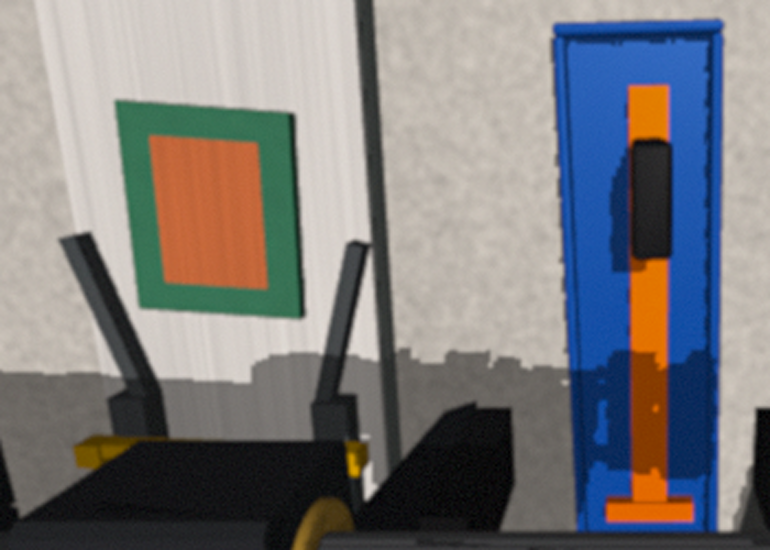

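```bash
python3 - <<'E'
from h import *
plan((.6598,.0986,.115),93.8,3)
E
```

```text
[0.202, 0.042, 0.734, 0.0, -0.0, -0.028]
[0.201, 0.042, 0.734, 0.0, -0.0, -0.028]
[0.201, 0.043, 0.734, 0.0, -0.0, -0.028]
```

```bash
python3 -m crank '[[[0.2,0.04,0.73,0,0,-0.03],[0.2,0.04,0.73,0,0,-0.03],[0.2,0.04,0.73,0,0,-0.03],[0,0,0,0,0,0],[0,0,0,0,0,0]]]' 0.4
python3 - <<'E'
from h import *
d=cam("wrist"); cv2.imwrite("pics/w2.png",d["pixels"]); plan((.6598,.0986,.047),93.8,2);print(where()[2])
d=cam("side"); cv2.imwrite("pics/s2.png",cv2.resize(d["pixels"][120:300,280:500],None,fx=3,fy=3))
E
```

```text
clock: 2.88
position: [0.6607, 0.0975, 0.1177]
orientation: [0.683, 0.73, 0.001, 0.001]
wrist_force: [0.4, -0.2, -0.4]
grip_width: 0.0529
[0.013, -0.01, 0.592, 0.019, 0.002, -0.004]
[0.013, -0.009, 0.592, 0.019, 0.002, -0.004]
93.75557664085338
```

View pics/w2.png

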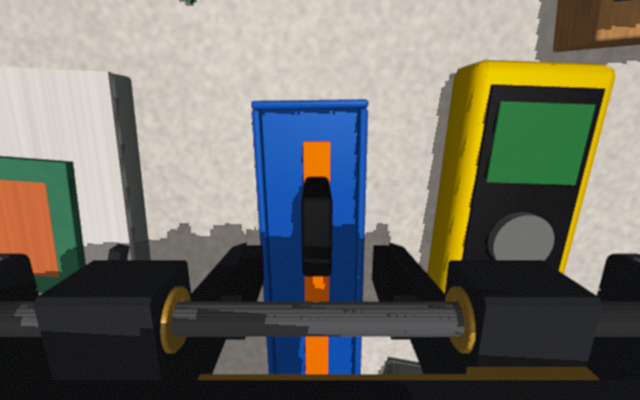

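View pics/s2.png

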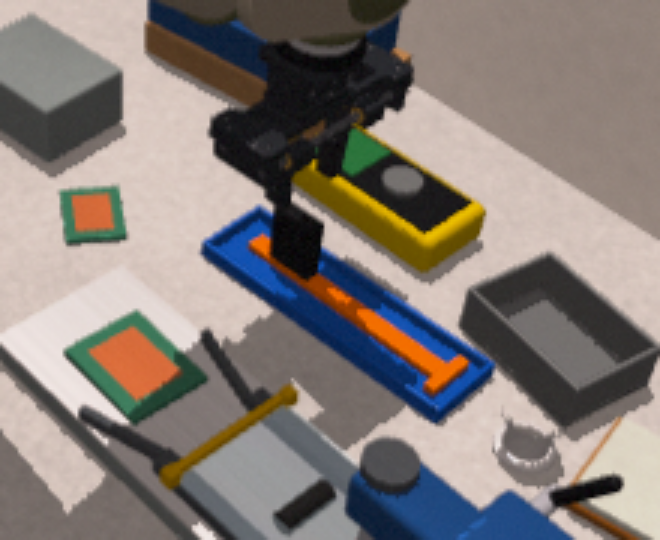

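The handle (316,225) lies centred between the finger pads, and the fingers clear the multimeter. Next I'll descend and grip.

```bash
python3 -m crank '[[[0.01,-0.01,0.55,0.02,0,0],[0.01,-0.01,0.6,0.02,0,0],[0,0,0.02,0,0,0],[0,0,0,0,0,0]]]' 0.4
python3 -m crank '[[[0,0,0,0,0,0],[0,0,0,0,0,0],[0,0,0,0,0,0],[0,0,0,0,0,0],[0,0,0,0,0,0]]]' 1 50
python3 - <<'E'
from h import *
d=cam("wrist"); cv2.imwrite("pics/w3.png",d["pixels"]); print(where()[2],ray(d,[(316,177),(316,275)],.079))
E
```

```text
clock: 3.48
position: [0.6598, 0.0981, 0.0474]
orientation: [0.684, 0.73, -0.0, -0.0]
wrist_force: [0.9, -0.7, 0.4]
grip_width: 0.053
clock: 4.1
position: [0.659, 0.0984, 0.0455]
orientation: [0.684, 0.73, -0.001, -0.001]
wrist_force: [0.3, 0.3, 1.0]
grip_width: 0.0174
93.74892557615854 [[0.65545617 0.14956125 0.079     ]
 [0.65764537 0.11501453 0.079     ]]
```

View pics/w3.png

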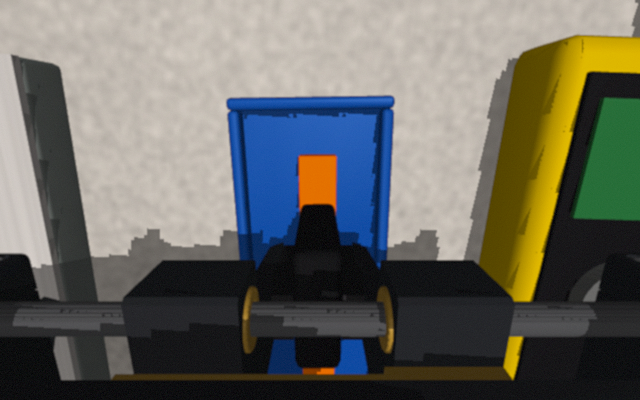

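Width 17.4 mm: the handle is held. Lifting.

```bash
python3 -m crank '[[[0,0,-0.3,0,0,0],[0,0,-0.7,0,0,0],[0,0,-0.8,0,0,0],[0,0,0,0,0,0],[0,0,0,0,0,0]]]'
python3 - <<'E'
from h import *
d=cam("wrist"); o,R,y=where(); print(o["grip_width"])
m=mask(d,(3,130,70),(17,255,255),(280,100,360,260)); ys,xs=np.nonzero(m); top=ys==ys.min()
z=o["position"][2]+.011-.052+.008; p=ray(d,[(xs[top].mean(),ys.min()-.5)],z)[0]; print("blade back end",p, "in tool", R.T@(p-o["position"]))
cv2.imwrite("pics/s4.png",cv2.resize(cam("side")["pixels"][60:300,280:500],None,fx=2.4,fy=2.4))
plan((.4422,.336,.145),91.8,7)
E
```

```text
clock: 4.78
position: [0.6586, 0.0984, 0.1526]
orientation: [0.684, 0.73, -0.002, -0.002]
wrist_force: [0.1, -0.0, -1.3]
grip_width: 0.0173
0.01762312352450324
blade back end [0.65531379 0.14850644 0.11887335] in tool [0.05017923 0.00039294 0.03301124]
[0.598, -0.477, 0.019, -0.01, -0.0, 0.046]
[0.596, -0.48, 0.019, -0.01, -0.0, 0.046]
[0.593, -0.483, 0.018, -0.01, -0.0, 0.046]
[0.591, -0.485, 0.018, -0.01, -0.0, 0.046]
[0.589, -0.488, 0.017, -0.01, -0.0, 0.046]
[0.586, -0.491, 0.017, -0.01, -0.0, 0.046]
[0.584, -0.494, 0.016, -0.01, -0.0, 0.046]
```

View pics/s4.png

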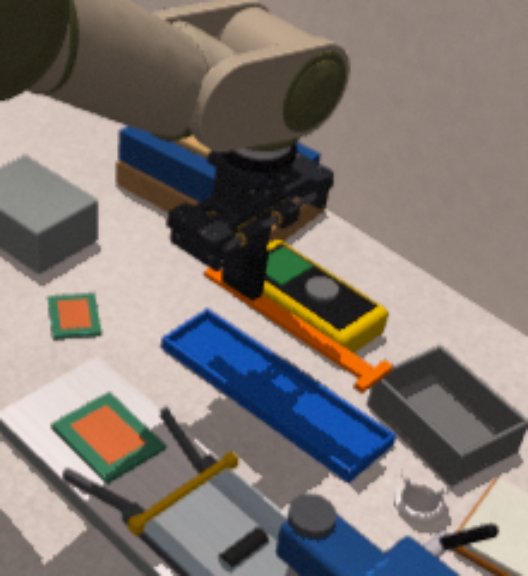

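The stick is held level and at its nominal grip point, with the tray empty. Carrying it behind the panel.

```bash
python3 -m crank '[[[0.4,-0.32,0.02,0,0,0.05],[0.6,-0.48,0.02,0,0,0.05],[0.59,-0.48,0.02,0,0,0.05],[0.59,-0.48,0.02,0,0,0.05],[0.59,-0.49,0.02,0,0,0.05],[0.59,-0.49,0.02,0,0,0.05],[0.59,-0.49,0.02,0,0,0.03],[0.19,-0.16,0,0,0,0],[0,0,0,0,0,0],[0,0,0,0,0,0]]]'
python3 - <<'E'
from h import *
o,R,y=where(); print(o["position"],y,o["wrist_force"])
f=np.array([.0314,-.9995,0])
hd=o["position"]+R@np.array([-.19,0,.036+.0]); print("head pred",hd)
t=cam("top");s=cam("side")
print("proj",proj(t,[hd]),proj(s,[hd]))
cv2.imwrite("pics/t5.png",cv2.resize(t["pixels"][150:270,230:420],None,fx=4,fy=4,interpolation=cv2.INTER_CUBIC))
cv2.imwrite("pics/s5.png",cv2.resize(s["pixels"][110:310,180:420],None,fx=3,fy=3,interpolation=cv2.INTER_CUBIC))
for d,r in ((t,(270,200,345,260)),(s,(240,190,340,265))):
    m=mask(d,(8,180,120),(17,255,255),r); ys,xs=np.nonzero(m); print(len(xs),xs.min(),xs.max(),ys.min(),ys.max())
E
```

```text
clock: 6.12
position: [0.4449, 0.3359, 0.1453]
orientation: [0.697, 0.718, -0.002, -0.001]
wrist_force: [-0.4, -0.3, -1.9]
grip_width: 0.0177
[0.44493703 0.33593037 0.14525348] 91.70193010858605 [-0.42532284 -0.28402525 -1.90711967]
head pred [0.45042356 0.14598925 0.10936104]
proj [[324.58985046 231.09632664]] [[307.56899431 205.84175521]]Traceback (most recent call last):
  File "<stdin>", line 10, in <module>
    return umr_minimum(a, axis, None, out, keepdims, initial, where)
ValueError: zero-size array to reduction operation minimum which has no identity
```

View pics/t5.png

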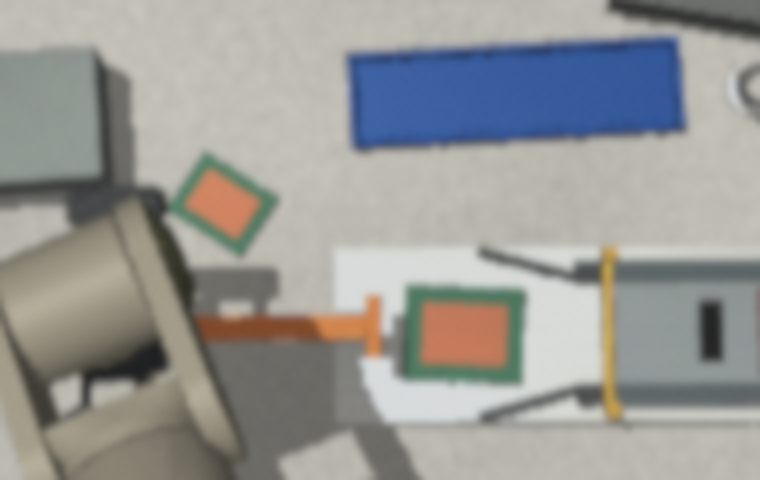

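View pics/s5.png

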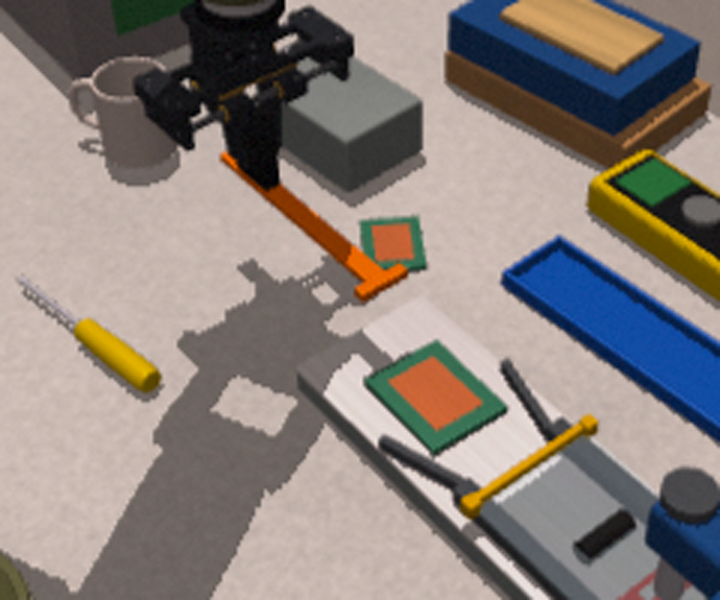

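Head front is at (381,325) in the top crop, about 20 mm behind the panel, clear and in line. Both views agree with the predicted point to about 2 mm. Lowering onto the bed.

```bash
python3 -m crank '[[[0,-0.045,0.4,0,0,0],[0,0,0.6,0,0,0],[0,0,0.17,0,0,0],[0,0,0.03,0,0,0],[0,0,0,0,0,0],[0,0,0,0,0,0]]]'
python3 - <<'E'
from h import *
o,R,y=where(); print(o["position"],y,o["wrist_force"])
hd=o["position"]+R@np.array([-.19,0,.036]); print("head pred",hd)
t=cam("top");s=cam("side")
print("proj",proj(t,[hd]),proj(s,[hd]), proj(t,[[.4535,.1245,.038]]))
cv2.imwrite("pics/t6.png",cv2.resize(t["pixels"][190:270,280:420],None,fx=5,fy=5,interpolation=cv2.INTER_CUBIC))
cv2.imwrite("pics/s6.png",cv2.resize(s["pixels"][160:310,240:420],None,fx=4,fy=4,interpolation=cv2.INTER_CUBIC))
E
```

```text
clock: 6.98
position: [0.4415, 0.3369, 0.0746]
orientation: [0.696, 0.718, -0.001, -0.001]
wrist_force: [-0.8, 0.8, -1.2]
grip_width: 0.0175
[0.44146884 0.33686105 0.07455718] 91.7617465767164 [-0.75312259  0.83618374 -1.16900795]
head pred [0.44721674 0.14696871 0.03844818]
proj [[324.05558723 233.40547127]] [[306.83786928 225.38601679]] [[330.8774094  231.65524451]]
```

View pics/t6.png

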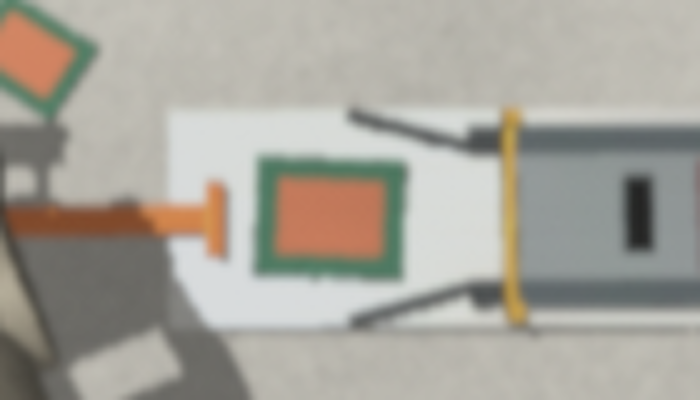

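View pics/s6.png

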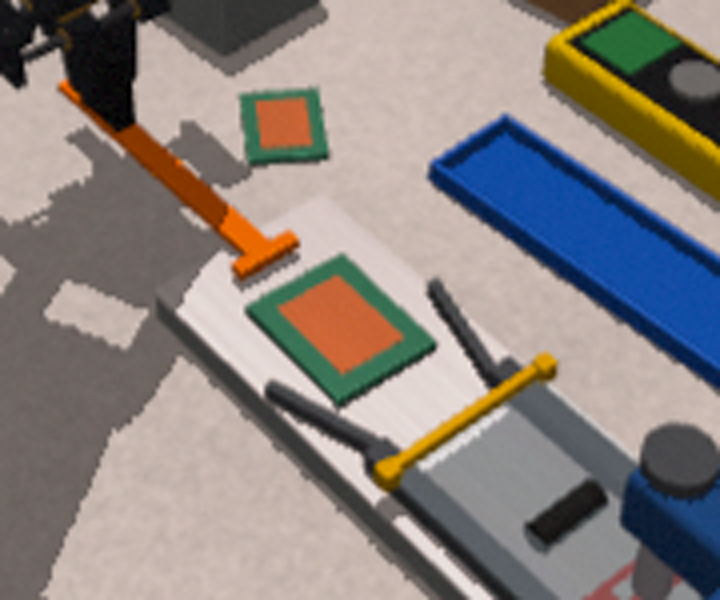

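```bash
python3 -m crank '[[[0,0.03,0.04,0,0,0],[0,0,0.02,0,0,0],[0,0,0,0,0,0]]]'
python3 - <<'E'
from h import *
o,R,y=where(); print(o["position"],y,o["wrist_force"])
t=cam("top"); g=cv2.cvtColor(t["pixels"],cv2.COLOR_BGR2GRAY).astype(float)
# outer guide edges (z=.046..) and bed edges by strongest row gradient, per column, subpixel by weighting
def edges(c0,c1,r0,r1,z,sg):
    P=[]
    for c in range(c0,c1):
        dd=np.maximum(sg*np.gradient(g[:,c])[r0:r1],0); k=np.argmax(dd); w=dd[max(k-1,0):k+2]; P.append((c,r0+max(k-1,0)+(w*np.arange(len(w))).sum()/w.sum()))
    Q=ray(t,P,z)[:,:2]*1000; v=cv2.fitLine(Q.astype(np.float32),cv2.DIST_HUBER,0,.01,.01).ravel(); v[:2]*=-np.sign(v[1])
    return np.degrees(np.arctan2(v[1],v[0])).round(2),v[2:].round(1)
print("bed top edge",edges(318,430,206,217,.03,1)); print("guide top",edges(388,430,211,219,.058,-1))
print("guide bottom",edges(388,430,248,255,.058,1)); print("bed bottom",edges(360,440,252,259,.03,-1))
E
```

```text
clock: 7.45
position: [0.4428, 0.3367, 0.0698]
orientation: [0.696, 0.718, -0.002, -0.001]
wrist_force: [-0.2, 0.6, -2.0]
grip_width: 0.0174
[0.44277077 0.33669933 0.06982492] 91.76500232951976 [-0.17257968  0.60066212 -2.00125493]
bed top edge (np.float32(-180.0), array([0., 0.], dtype=float32))
guide top (np.float32(-88.78), array([ 512.9, -135.9], dtype=float32))
guide bottom (np.float32(-88.84), array([ 393.8, -121.8], dtype=float32))
bed bottom (np.float32(-88.77), array([ 383.2, -106.3], dtype=float32))<stdin>:8: RuntimeWarning: invalid value encountered in scalar divide
```

```bash
python3 -m crank '[[[-0.08,0.025,0,0,0,0.075],[-0.1,0,0,0,0,0],[-0.1,0,0,0,0,0],[-0.1,0,0,0,0,0],[-0.1,0,0,0,0,0],[-0.1,0,0,0,0,0],[-0.1,0,0,0,0,0],[-0.1,0,0,0,0,0],[-0.1,0,0,0,0,0],[-0.1,0,0,0,0,0],[0,0,0,0,0,0]]]'
python3 - <<'E'
from h import *
o,R,y=where(); print(o["position"],y,o["wrist_force"])
hd=o["position"]+R@np.array([-.19,0,.036]); print("head pred",hd)
t=cam("top");s=cam("side")
cv2.imwrite("pics/t7.png",cv2.resize(t["pixels"][190:270,280:420],None,fx=5,fy=5,interpolation=cv2.INTER_CUBIC))
cv2.imwrite("pics/s7.png",cv2.resize(s["pixels"][160:310,240:420],None,fx=4,fy=4,interpolation=cv2.INTER_CUBIC))
E
```

```text
clock: 8.88
position: [0.4457, 0.2775, 0.07]
orientation: [0.699, 0.715, -0.002, -0.001]
wrist_force: [-0.2, 0.0, -1.4]
grip_width: 0.0174
[0.4457252  0.27750914 0.06997253] 91.28518502491082 [-0.17426963  0.0454553  -1.4460867 ]
head pred [0.44982806 0.08753649 0.03406211]
```

View pics/t7.png

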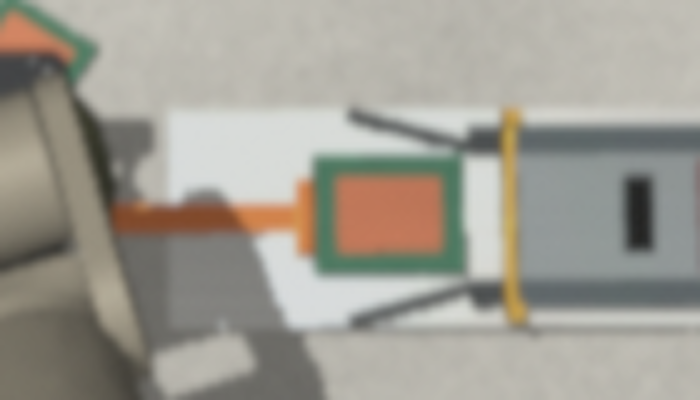

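View pics/s7.png

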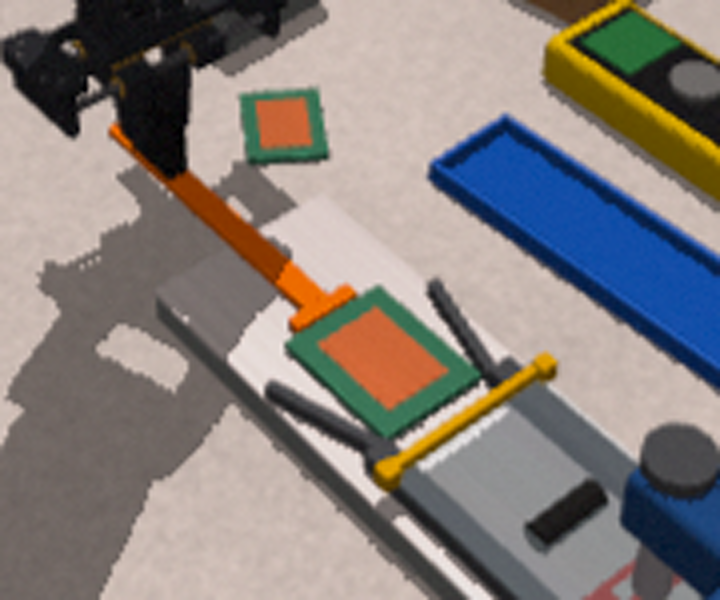

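The head (308,218) is flush behind the panel, which has squared up and is centred on the guide throat at (470,215). I'll keep feeding, checking force as it goes.

```bash
python3 -m crank '[[[-0.1,0,0,0,0,0],[-0.1,0,0,0,0,0],[-0.1,0,0,0,0,0],[-0.1,0,0,0,0,0],[-0.1,0,0,0,0,0],[-0.1,0,0,0,0,0]]]'
python3 -m crank '[[[-0.1,0,0,0,0,0],[-0.1,0,0,0,0,0],[-0.1,0,0,0,0,0],[-0.1,0,0,0,0,0],[-0.1,0,0,0,0,0],[-0.1,0,0,0,0,0]]]'
python3 - <<'E'
from h import *
o,R,y=where(); print(o["position"],y,o["wrist_force"])
t=cam("top")
cv2.imwrite("pics/t8.png",cv2.resize(t["pixels"][190:270,300:440],None,fx=5,fy=5,interpolation=cv2.INTER_CUBIC))
E
```

```text
clock: 9.72
position: [0.4466, 0.2415, 0.07]
orientation: [0.699, 0.715, -0.002, -0.001]
wrist_force: [-0.1, 1.3, -1.7]
grip_width: 0.0177
clock: 10.48
position: [0.4474, 0.2056, 0.07]
orientation: [0.699, 0.715, -0.002, -0.001]
wrist_force: [-0.4, -0.2, -1.6]
grip_width: 0.0175
[0.44736031 0.20560787 0.06999843] 91.31666055774079 [-0.42902239 -0.23953876 -1.58228106]
```

View pics/t8.png

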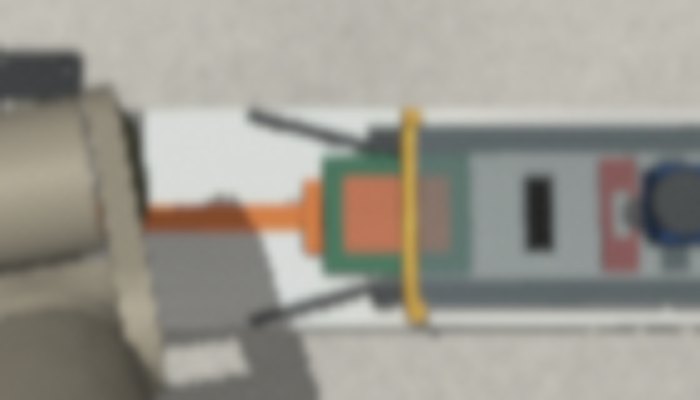

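The panel is well into the mouth between the guides (395,215), with no side load. The roller (540,213) comes next.

```bash
python3 -m crank '[[[-0.1,0,0,0,0,0],[-0.1,0,0,0,0,0],[-0.1,0,0,0,0,0],[-0.1,0,0,0,0,0],[-0.1,0,0,0,0,0],[-0.05,0,0,0,0,0]]]'
python3 -m crank '[[[-0.05,0,0,0,0,0],[-0.05,0,0,0,0,0],[-0.05,0,0,0,0,0]]]'
python3 -m crank '[[[-0.05,0,0,0,0,0],[-0.05,0,0,0,0,0],[-0.05,0,0,0,0,0]]]'
python3 -m crank '[[[-0.05,0,0,0,0,0],[-0.05,0,0,0,0,0],[-0.05,0,0,0,0,0]]]'
```

```text
clock: 11.28
position: [0.4481, 0.1726, 0.07]
orientation: [0.699, 0.715, -0.002, -0.001]
wrist_force: [-0.9, 0.3, -1.7]
grip_width: 0.0176
clock: 11.65
position: [0.4484, 0.1644, 0.0701]
orientation: [0.699, 0.715, -0.001, -0.002]
wrist_force: [-0.6, 4.2, -0.4]
grip_width: 0.0176
clock: 12.02
position: [0.4485, 0.1549, 0.07]
orientation: [0.699, 0.715, -0.001, -0.001]
wrist_force: [-0.6, 3.8, -0.8]
grip_width: 0.0176
clock: 12.4
position: [0.4488, 0.1458, 0.07]
orientation: [0.699, 0.715, -0.002, -0.001]
wrist_force: [0.3, 4.4, 0.2]
grip_width: 0.018
```

```bash
python3 -m crank '[[[-0.05,0,0,0,0,0],[-0.05,0,0,0,0,0],[-0.05,0,0,0,0,0]]]'
python3 -m crank '[[[-0.04,0,0,0,0,0],[-0.04,0,0,0,0,0],[-0.04,0,0,0,0,0]]]'
python3 -m crank '[[[-0.04,0,0,0,0,0],[-0.04,0,0,0,0,0],[-0.04,0,0,0,0,0]]]'
python3 -m crank '[[[-0.03,0,0,0,0,0],[-0.03,0,0,0,0,0],[-0.03,0,0,0,0,0]]]'
```

```text
clock: 12.78
position: [0.4489, 0.1368, 0.07]
orientation: [0.699, 0.715, -0.002, -0.001]
wrist_force: [0.1, 4.2, -0.2]
grip_width: 0.0174
clock: 13.15
position: [0.4491, 0.1297, 0.07]
orientation: [0.699, 0.715, -0.002, -0.001]
wrist_force: [0.2, 4.1, -0.4]
grip_width: 0.0175
clock: 13.52
position: [0.4493, 0.1225, 0.07]
orientation: [0.699, 0.715, -0.002, -0.001]
wrist_force: [-0.2, 3.8, -1.1]
grip_width: 0.0178
clock: 13.9
position: [0.4493, 0.1177, 0.0701]
orientation: [0.699, 0.715, -0.001, -0.002]
wrist_force: [-0.6, 9.5, 0.5]
grip_width: 0.0178
```

```bash
python3 -m crank '[[[-0.02,0,0,0,0,0],[-0.02,0,0,0,0,0],[0,0,0,0,0,0]]]'
python3 -m crank '[[[-0.02,0,0,0,0,0],[-0.02,0,0,0,0,0]]]'
python3 -m crank '[[[-0.015,0,0,0,0,0],[-0.015,0,0,0,0,0]]]'
```

```text
clock: 14.28
position: [0.4493, 0.1153, 0.0701]
orientation: [0.699, 0.715, -0.001, -0.002]
wrist_force: [-0.5, 8.2, 0.4]
grip_width: 0.0178
clock: 14.52
position: [0.4494, 0.113, 0.0701]
orientation: [0.699, 0.715, -0.001, -0.002]
wrist_force: [-1.5, 9.4, 2.2]
grip_width: 0.0171
clock: 14.78
position: [0.4495, 0.1112, 0.0701]
orientation: [0.699, 0.715, -0.001, -0.002]
wrist_force: [0.4, 8.6, 0.4]
grip_width: 0.0176
```

A steady 8–9 N: the register is sliding. Next I'll feel for the stop.

```bash
python3 -m crank '[[[-0.015,0,0,0,0,0],[-0.015,0,0,0,0,0]]]'
python3 -m crank '[[[-0.015,0,0,0,0,0],[-0.015,0,0,0,0,0]]]'
python3 -m crank '[[[-0.015,0,0,0,0,0],[-0.015,0,0,0,0,0]]]'
```

```text
clock: 15.02
position: [0.4495, 0.1094, 0.0701]
orientation: [0.699, 0.715, -0.001, -0.002]
wrist_force: [-0.5, 9.4, 1.5]
grip_width: 0.0175
clock: 15.28
position: [0.4495, 0.1076, 0.0701]
orientation: [0.699, 0.715, -0.001, -0.002]
wrist_force: [-0.3, 9.3, 1.0]
grip_width: 0.0173
clock: 15.52
position: [0.4495, 0.1058, 0.0701]
orientation: [0.699, 0.715, -0.001, -0.002]
wrist_force: [0.1, 9.5, 0.4]
grip_width: 0.0177
```

```bash
python3 - <<'E'
from h import *
t=cam("top");s=cam("side")
cv2.imwrite("pics/t9.png",cv2.resize(t["pixels"][190:270,340:480],None,fx=5,fy=5,interpolation=cv2.INTER_CUBIC))
cv2.imwrite("pics/s9.png",cv2.resize(s["pixels"][200:370,300:480],None,fx=3.5,fy=3.5,interpolation=cv2.INTER_CUBIC))
E
```

```text
(no output)
```

View pics/s9.png

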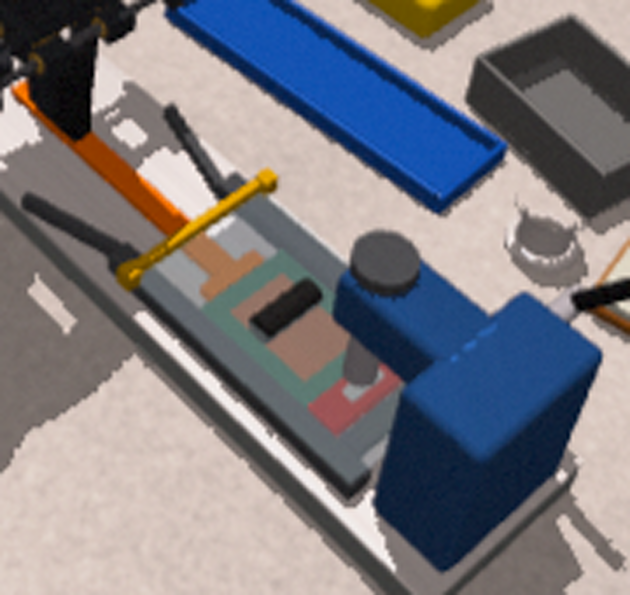

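The panel's front edge is against the red slide (355,398), and the head (235,275) is flush behind the panel. Continuing in small steps.

```bash
python3 -m crank '[[[-0.015,0,0,0,0,0],[-0.015,0,0,0,0,0]]]'
python3 -m crank '[[[-0.01,0,0,0,0,0],[-0.01,0,0,0,0,0]]]'
python3 -m crank '[[[-0.01,0,0,0,0,0],[-0.01,0,0,0,0,0]]]'
```

```text
clock: 15.88
position: [0.4496, 0.104, 0.0701]
orientation: [0.699, 0.715, -0.001, -0.002]
wrist_force: [-1.0, 9.4, 0.5]
grip_width: 0.0176
clock: 16.12
position: [0.4496, 0.1028, 0.0701]
orientation: [0.699, 0.715, -0.001, -0.002]
wrist_force: [0.4, 10.6, 0.6]
grip_width: 0.0179
clock: 16.38
position: [0.4496, 0.1024, 0.0702]
orientation: [0.699, 0.715, -0.0, -0.002]
wrist_force: [-0.3, 18.3, 3.3]
grip_width: 0.0179
```

The stop is felt: 18 N, and motion has stalled. I'll hold the press briefly.

```bash
python3 -m crank '[[[0,0,0,0,0,0],[0,0,0,0,0,0]]]'
python3 -m crank '[[[0,0,0,0,0,0],[0,0,0,0,0,0]]]'
```

```text
clock: 16.62
position: [0.4496, 0.1024, 0.0702]
orientation: [0.699, 0.715, -0.001, -0.002]
wrist_force: [0.5, 16.0, 1.8]
grip_width: 0.0174
clock: 16.88
position: [0.4496, 0.1024, 0.0702]
orientation: [0.699, 0.715, -0.001, -0.002]
wrist_force: [-0.3, 15.1, 2.1]
grip_width: 0.0175
```

```bash
python3 -m crank '[[[0.03,0,0,0,0,0],[0.05,0,0,0,0,0],[0.1,0,0,0,0,0],[0.2,0,0,0,0,0],[0.3,0,0,0,0,0],[0.3,0,0,0,0,0],[0.3,0,0,0,0,0],[0.3,0,0,0,0,0],[0.3,0,0,0,0,0],[0.1,0,0,0,0,0],[0,0,0,0,0,0],[0,0,0,0,0,0]]]'
python3 - <<'E'
from h import *
o,R,y=where(); print(o["position"],y,o["wrist_force"])
s=cam("side");t=cam("top")
cv2.imwrite("pics/s10.png",cv2.resize(s["pixels"][200:370,260:480],None,fx=3.5,fy=3.5,interpolation=cv2.INTER_CUBIC))
cv2.imwrite("pics/t10.png",cv2.resize(t["pixels"][190:270,340:480],None,fx=5,fy=5,interpolation=cv2.INTER_CUBIC))
E
```

```text
clock: 18.38
position: [0.4471, 0.2194, 0.07]
orientation: [0.699, 0.715, -0.002, -0.001]
wrist_force: [0.1, -0.1, -1.5]
grip_width: 0.0176
[0.44707195 0.21942918 0.06997098] 91.28718443792302 [ 0.10283775 -0.13029544 -1.47751852]
```

View pics/s10.png

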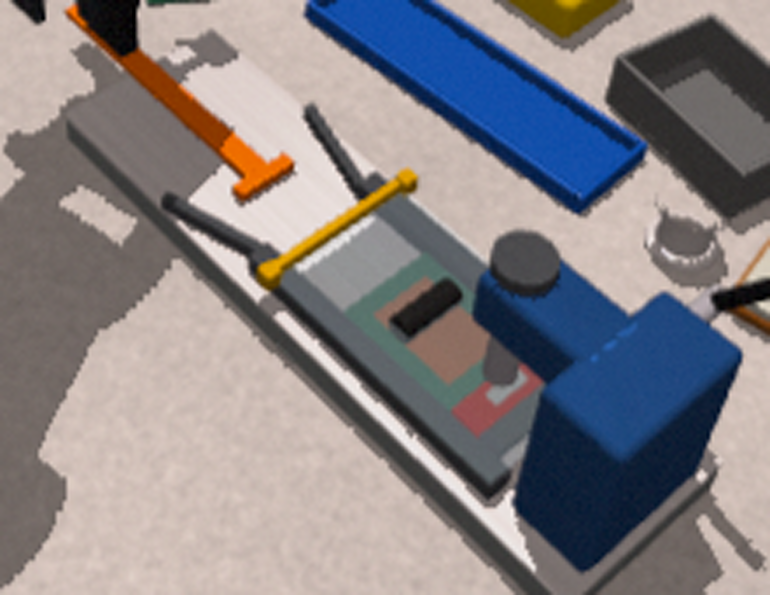

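View pics/t10.png

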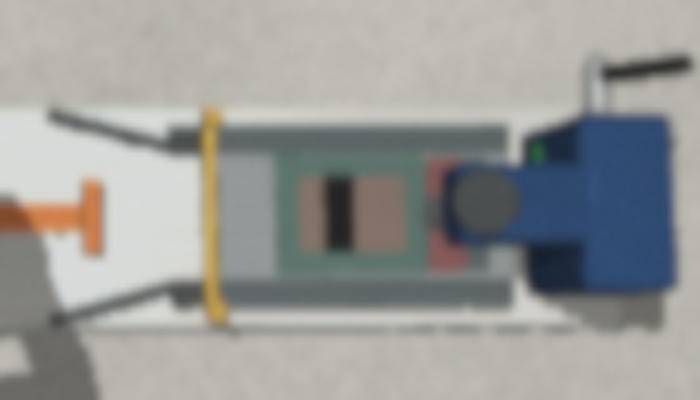

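View pics/t9.png

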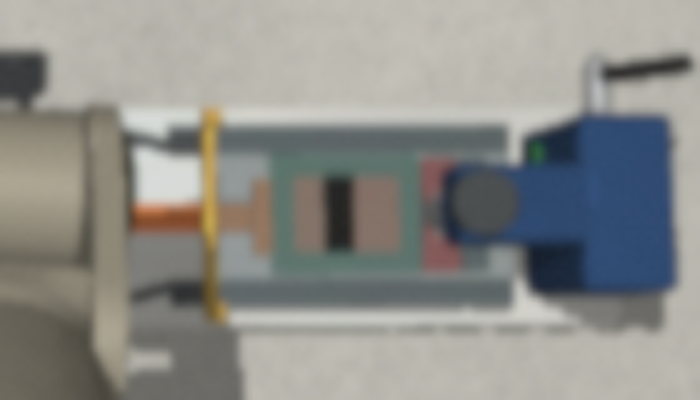

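The panel stays home against the red slide: rear edge at (276,213) in the top crop, clear of the head. Its contact at punch x ≈ 48.6 mm lies within 39–51. Lifting, and returning to the tray.

```bash
python3 -m crank '[[[0.1,0,-0.3,0,0,0],[0,0,-0.6,0,0,0],[0,0,-0.6,0,0,0],[0,0,0,0,0,0]]]'
python3 - <<'E'
from h import *
print(where()[0]["position"]); plan((.6575,.101,.155),94.1,6)
E
```

```text
clock: 18.98
position: [0.4483, 0.2258, 0.162]
orientation: [0.699, 0.715, 0.001, -0.0]
wrist_force: [0.4, -0.0, -1.3]
grip_width: 0.0172
[0.44826902 0.22577295 0.16199176]
[-0.36, 0.573, 0.019, 0.001, -0.001, -0.078]
[-0.364, 0.57, 0.019, 0.001, -0.001, -0.078]
[-0.369, 0.567, 0.019, 0.001, -0.001, -0.078]
[-0.374, 0.564, 0.019, 0.001, -0.001, -0.078]
[-0.378, 0.561, 0.019, 0.001, -0.001, -0.078]
[-0.383, 0.558, 0.019, 0.001, -0.001, -0.078]
```

```bash
python3 -m crank '[[[-0.2,0.3,0.02,0,0,-0.08],[-0.36,0.57,0.02,0,0,-0.08],[-0.37,0.57,0.02,0,0,-0.08],[-0.37,0.57,0.02,0,0,-0.08],[-0.37,0.56,0.02,0,0,-0.08],[-0.38,0.56,0.01,0,0,-0.08],[-0.18,0.26,0,0,0,0],[0,0,0,0,0,0],[0,0,0,0,0,0],[0,0,0,0,0,0]]]'
python3 - <<'E'
from h import *
o,R,y=where(); print(o["position"],y)
d=cam("wrist"); cv2.imwrite("pics/w11.png",d["pixels"])
t=mask(d,(105,130,40),(125,255,255),(200,40,430,250)); ys,xs=np.nonzero(t); print("tray back",ray(d,[((xs.min()+xs.max())/2,ys.min()-.5)],.018), xs.min(),xs.max(),ys.min())
for r in (110,150,190):
    xs=np.nonzero(t[r])[0]; P=ray(d,[(xs[0]-.5,r),(xs[-1]+.5,r)],.018); print(P.round(4)[:,:2].tolist())
m=mask(d,(3,130,70),(17,255,255),(280,60,360,260)); ys,xs=np.nonzero(m); z=o["position"][2]-.041+.008; p=ray(d,[(xs[ys==ys.min()].mean(),ys.min()-.5)],z)[0]; print("in tool",R.T@(p-o["position"]))
s=cam("side"); cv2.imwrite("pics/s11.png",cv2.resize(s["pixels"][60:300,280:500],None,fx=2.4,fy=2.4))
plan((.6575,.101,.06),94.1,2)
E
```

```text
clock: 20.23
position: [0.6561, 0.1025, 0.1525]
orientation: [0.68, 0.733, -0.002, -0.002]
wrist_force: [0.0, 0.4, -1.0]
grip_width: 0.0174
[0.65609756 0.10250183 0.15249258] 94.23552575929725
tray back [[0.65014274 0.17644906 0.018     ]] 268 367 109
[[0.6114, 0.1725], [0.6898, 0.1782]]
[[0.6132, 0.141], [0.6926, 0.1468]]
[[0.6152, 0.1074], [0.6947, 0.1133]]
in tool [0.05028359 0.00018989 0.03300736]
[-0.012, 0.012, 0.773, -0.02, -0.0, 0.011]
[-0.012, 0.01, 0.773, -0.02, -0.0, 0.011]
```

View pics/w11.png

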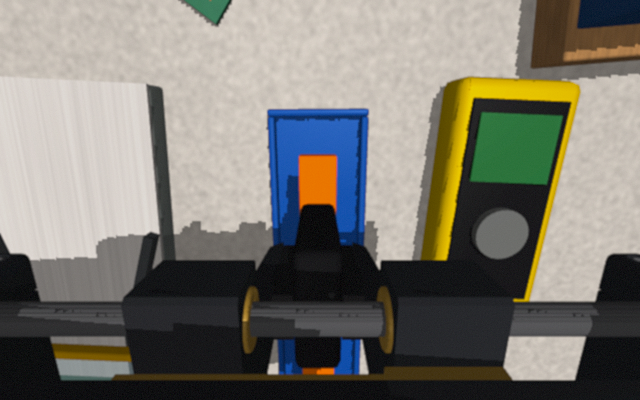

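View pics/s11.png

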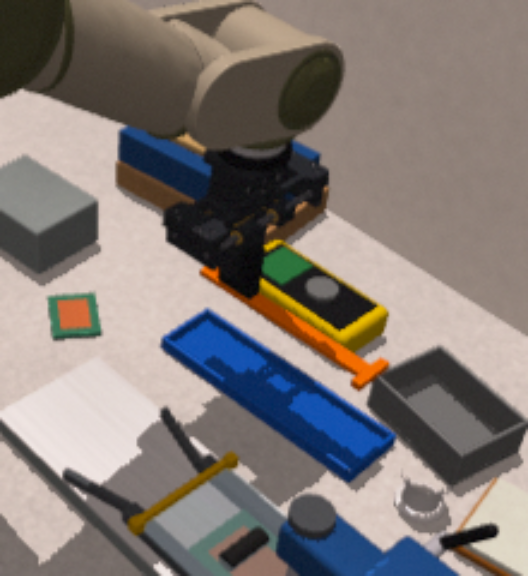

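The stick is above the tray with unchanged grip offset (50.3 mm), centred to about 1 mm. Lowering.

```bash
python3 -m crank '[[[-0.01,0,0.5,0,0,0],[-0.01,0.01,0.6,0,0,0],[0,0,0.4,0,0,0],[0,0,0.15,0,0,0],[0,0,0.05,0,0,0],[0,0,0,0,0,0]]]'
python3 - <<'E'
from h import *
s=cam("side"); cv2.imwrite("pics/s12.png",cv2.resize(s["pixels"][120:300,280:500],None,fx=3,fy=3))
E
```

```text
clock: 21.08
position: [0.6575, 0.1008, 0.0515]
orientation: [0.681, 0.733, -0.001, -0.001]
wrist_force: [0.3, 0.7, -0.7]
grip_width: 0.0176
```

View pics/s12.png

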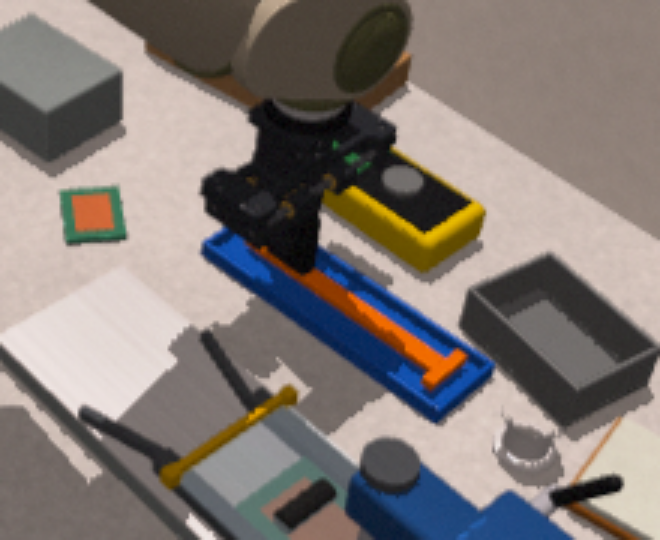

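```bash
python3 -m crank '[[[0,0,0.04,0,0,0],[0,0,0.03,0,0,0],[0,0,0,0,0,0]]]'
```

```text
clock: 21.5
position: [0.657, 0.1007, 0.0462]
orientation: [0.681, 0.733, -0.002, -0.002]
wrist_force: [-0.6, -0.3, -1.6]
grip_width: 0.0177
```

```bash
python3 -m crank '[[[0,0,0.015,0,0,0],[0,0,0,0,0,0],[0,0,0,0,0,0]]]'
```

```text
clock: 21.88
position: [0.6571, 0.1007, 0.0455]
orientation: [0.681, 0.732, -0.001, -0.001]
wrist_force: [0.3, -0.0, -0.9]
grip_width: 0.0174
```

Same height as at the pick, so it is on the floor. Releasing.

```bash
python3 -m crank '[[[0,0,0,0,0,0],[0,0,0,0,0,0],[0,0,0,0,0,0],[0,0,0,0,0,0]]]' 0.4
python3 -m crank '[[[0,0,-0.3,0,0,0],[0,0,-0.6,0,0,0],[0,0,-0.8,0,0,0],[0,0,-0.8,0,0,0],[0,0,-0.8,0,0,0],[0,0,0,0,0,0]]]'
python3 -m crank '[[[0.5,0.3,0,0,0,0],[0.8,0.3,0,0,0,0],[0.8,0,0,0,0,0],[0.5,0,0,0,0,0],[0,0,0,0,0,0],[0,0,0,0,0,0],[0,0,0,0,0,0]]]'
python3 - <<'E'
from h import *
s=cam("side");t=cam("top")
cv2.imwrite("pics/s13.png",s["pixels"]); cv2.imwrite("pics/t13.png",cv2.resize(t["pixels"][145:265,300:490],None,fx=4,fy=4,interpolation=cv2.INTER_CUBIC))
# panel rear edge along the punch axis, from the green/grey step
print(ray(t,[(340+276/5,190+213/5)],.038))
E
```

```text
clock: 22.38
position: [0.6571, 0.1007, 0.0455]
orientation: [0.681, 0.733, -0.001, -0.001]
wrist_force: [-0.3, 0.0, -0.2]
grip_width: 0.0526
clock: 23.12
position: [0.6588, 0.1008, 0.2492]
orientation: [0.681, 0.733, 0.002, 0.002]
wrist_force: [0.1, 0.3, 0.4]
grip_width: 0.0529
clock: 24.0
position: [0.6826, 0.2576, 0.2434]
orientation: [0.681, 0.732, -0.002, -0.001]
wrist_force: [-0.6, -0.1, -0.4]
grip_width: 0.0527
[[ 0.45477529 -0.08895453  0.038     ]]
```

View pics/s13.png

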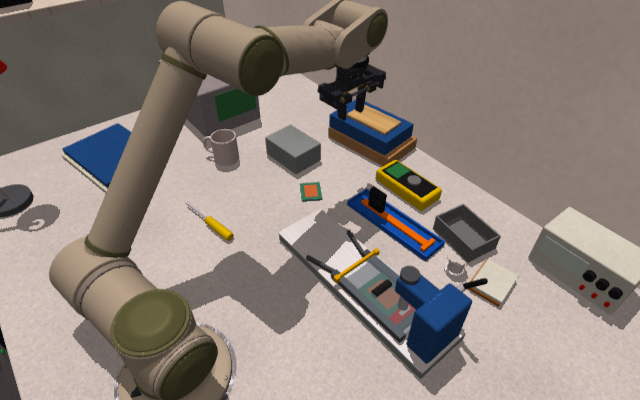

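View pics/t13.png

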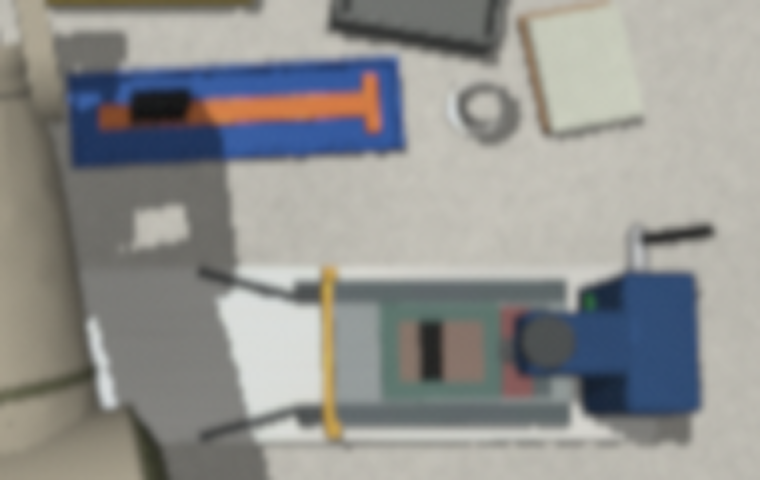

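The stick lies flat in the tray with its handle up (375,200 in the side view). The panel is home against the red slide (515,350 in the top crop), with its rear edge at punch x ≈ 50 mm. The arm is clear of everything.

```bash
python3 -c "
from bench import bot
print(bot.finish_job())"
```

```text
the job is handed in; nothing more can be done
None
```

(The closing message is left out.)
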